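Find the cover that fits the sloping tea bin

ROBOT

A 7-joint arm with a two-finger parallel gripper is mounted at the origin on the work surface. World frame = base frame: x ahead of the robot, y to its left, z up, the work surface at z = 0. Lengths are in m, angles in rad, forces in N, time in s.
With the tool pointing down it reaches from about 0.35 to 0.775 m from the base axis. Payload 3.1 kg.
Tool frame: the origin (TCP) lies at the centre of the arm's flange, where the gripper is bolted on; the fingertips stand 173 mm ahead of it and the grasp point (between the pads) lies 155 mm ahead of it (arm.hold_point_z is the distance from the TCP to the grasp point, in m); z points along the fingers, y is the line along which they close (so a half turn about z gives the same grasp; the last joint's range is limited). The gripper opens to 85 mm and grips with 20 to 120 N. Pads are 22 mm wide; open, the fingers measure 114 mm over their backs; the gripper's body (76 mm by 85 mm) begins 54 mm behind the grasp point. The pads swing forward as they close: fully open they stand 13 mm farther back than shut.
Start: joints at [-1.35, 0.311, 0.014, 1.512, -0.004, 1.319, -0.027], TCP at [0.143, 0.531, 0.405] pointing down, gripper open.
Joint ranges: [-2.7, 2.7], [-0.3, 1.91], [-1.27, 1.3], [0.12, 2.57], [-1.44, 4.58], [0.2, 2.03], [-3.05, 3.05]. Speed limits (rad/s): [2.79, 2.79, 3.14, 3.14, 3.14, 3.14, 3.14].

INTERFACE

Orientations are given as a 3x3 rotation matrix whose columns are the frame's x, y, z axes.
In Python, from rig import get_state, vision, workorder, arm gives the robot as it stands.
- The arm moves only by the shell command python3 -m pendant 'ROWS' [FORCE]. ROWS is JSON, a list of rows, each an object with "claw": the closure in counts, from 0 (fully open) to 255 (shut); "offset": the shift along the tool's x, y, z in m, a list of three; "delta_rot": the turn, a rotation vector about the tool's x, y, z in degrees, a list of three. In form: [{"claw": claw, "offset": [tx, ty, tz], "delta_rot": [wx, wy, wz]}, ...]. A call has 1 to 20 rows; each row shifts and turns the commanded pose from where the row before left it, along the tool's axes as they then stand; what a row does not reach is not made up. A row lasts 1/12 s, in which the tool goes at most 41.7 mm and 7.16 degrees, less where a joint would pass 70% of its speed; a pose out of reach is approached as far as the arm can. A call is refused whole if a number of a shift passes 0.0417 or a number of a turn 7.16, either way. A call with a gripper value outside its range is refused whole. The fingers move at their own pace and stop on an object; FORCE is the grip in N (left out, the last holds). Time passes only in rows, so rows that do not move let the fingers close. It gives the time, the measured TCP pose, the force, the opening and the grip force at its end, in the units of the state.
- get_state(): the state, without advancing time (a new reading comes with each control period).
- vision.get_image(name): name is "scene" or "top" or "wrist"; returns (picture, depth): 480x640x3 uint8, red, green, blue; 480x640 float32, m along the optical axis (not along the pixel's ray), 0 where there is no reading.
- vision.camera_params(name): a dict with "fx", "fy", "cx", "cy" (pixels), "T" (4x4, takes a point from camera to world coordinates). Camera axes: x right, y up, looking along -z (the intrinsics and any distortion apply to the point x, -y, -z); pixel columns grow to the right and rows downward; lengths in m; the calibration is good to about 2 mm. A picture is of the moment at which its call begins: read the wrist's pose just before it. camera_params takes no time and is no camera call; for the wrist camera it gives the pose at the moment of the call.
- workorder.hand_in(): hands the job in; it is judged then, once.
The state is a dict: "clock": time; "joint_pos": joint angles; "qd": joint speeds; "tau": joint torques, N m; "position": TCP position; "orientation": TCP orientation; "contact_force": force on the tool from outside, world axes, zero at the start; "torque": the same for the moment, N m; "width": finger opening in m; "grip_force": force on a finger pad.
Only numpy, scipy, OpenCV 4.12 (cv2) and the standard library are available. Lean on these libraries where they do the work, as an engineer would, in place of code of your own. Each camera call takes 0.05 s, during which the arm holds its last target. There are 200 camera calls.

TASK

The sloping tea bin stands open. Of the three loose wooden covers, find the one whose holes drop over the bin's two pins, trying them on if need be, and leave it fully home, flush and square on the bin's rim. The covers that do not fit must lie flat on the table, and the other tea things stay where they are.

Things in the scene. Friction and masses are not known exactly. Their poses are not given: they have to be found in the camera images.
- rim: sloping rim of the tea bin, a flat wood frame 100 (x) x 140 (y) mm, opening 68 x 64 mm, tilted 30 degrees down towards the bin's front (roughly to the robot). Origin: centre of its upper face, 100 mm above the table; x up the slope, y level, z square out of the slope. A cover that is home has its handle centre at (0, 0, 26) mm here, bar along y
- pin_0 (a point): tip of one of the rim's two fixed steel dowel pins, at (22, 45, 20) mm in the rim's frame. Pins are 12 mm in diameter, stand 20 mm along the rim's z, last 7 mm tapering to 7 mm. The right cover slides down over both and the pins then show 10 mm; a wrong one stops on the pin tips, handle centre about 46 mm from the rim's face
- pin_1 (a point): tip of the other dowel pin, at (-22, -45, 20) mm in the rim's frame
- tea_bin: the dark wooden tea bin, fixed to the table, base 110 (x) x 150 (y) mm, 130 mm tall at its back, front facing its -x; origin at the centre of its underside; carries the rim
- cover_a_grip (a point): handle centre of one of three flat plain-wood covers: plate 90 (x) x 130 (y) x 10 mm, two 15 mm through-holes, upright central handle bar 14 (x) x 60 (y) x 32 mm tall on top. Point: 26 mm above plate's underside; x across bar, z out of plate. About 0.15-0.3 kg; a half turn looks the same. The covers differ only in where the holes are; just one fits the pins, not told which: look or try
- cover_b_grip (a point): handle centre of one of three flat plain-wood covers: plate 90 (x) x 130 (y) x 10 mm, two 15 mm through-holes, upright central handle bar 14 (x) x 60 (y) x 32 mm tall on top. Point: 26 mm above plate's underside; x across bar, z out of plate. About 0.15-0.3 kg; a half turn looks the same. The covers differ only in where the holes are; just one fits the pins, not told which: look or try
- cover_c_grip (a point): handle centre of one of three flat plain-wood covers: plate 90 (x) x 130 (y) x 10 mm, two 15 mm through-holes, upright central handle bar 14 (x) x 60 (y) x 32 mm tall on top. Point: 26 mm above plate's underside; x across bar, z out of plate. About 0.15-0.3 kg; a half turn looks the same. The covers differ only in where the holes are; just one fits the pins, not told which: look or try
- teapot: silver teapot with wooden handle, 175 mm tall, 150 mm body diameter; a bystander to leave alone; origin at its underside
- jug: silver jug, 185 mm tall, 100 mm diameter; a bystander to leave alone; origin at its underside
- sugar_bowl: lidded silver sugar bowl, 110 mm tall, 100 mm diameter; a bystander to leave alone; origin at its underside
- saucer: white saucer, 136 mm diameter, 18 mm high; a bystander to leave alone; origin at its underside
- cup: white cup standing on the saucer, 84 mm diameter, 62 mm high; a bystander to leave alone; origin at its underside
- dessert_plate: white plate, 170 mm diameter, 20 mm high; a bystander to leave alone; origin at its underside
- spoon: steel spoon lying on the table, 160 mm long; a bystander to leave alone; origin at its underside, which for the spoon is near its middle
- tea_tin: dark steel round tea tin, 84 mm diameter, 112 mm tall; a bystander to leave alone; origin at its underside
There are look-alikes about, which are no part of the job. What is shaped like the part that bears cover_a_grip but pink, red or turquoise is not meant.

How it is judged:
At the end, for the whole second after the job is handed in: One cover at rest on the rim: handle centre within 5 mm of the rim's centre along its x and y and 20 to 30 mm above its face (flush is 26), parallel within 0.06 rad, square within 0.08 rad. The two others flat on the table: handle centre below 32 mm, tilt under 0.12 rad (((x of cover_a_grip in the frame of rim between -0.005 and 0.005 m and y of cover_a_grip in the frame of rim between -0.005 and 0.005 m and z of cover_a_grip in the frame of rim between 0.02 and 0.03 m and angle between the z axis of cover_a_grip and the z axis of rim, either way round below 0.06 rad and angle between the x axis of cover_a_grip and the x axis of rim, either way round below 0.08 rad and linear speed of cover_a below 0.02 m/s and height (world z) of each of cover_b_grip, cover_c_grip below 0.032 m and angle between each of cover_b_grip, cover_c_grip's own z axis and vertical below 0.12 rad) or (x of cover_b_grip in the frame of rim between -0.005 and 0.005 m and y of cover_b_grip in the frame of rim between -0.005 and 0.005 m and z of cover_b_grip in the frame of rim between 0.02 and 0.03 m and angle between the z axis of cover_b_grip and the z axis of rim, either way round below 0.06 rad and angle between the x axis of cover_b_grip and the x axis of rim, either way round below 0.08 rad and linear speed of cover_b below 0.02 m/s and height (world z) of each of cover_a_grip, cover_c_grip below 0.032 m and angle between each of cover_a_grip, cover_c_grip's own z axis and vertical below 0.12 rad) or (x of cover_c_grip in the frame of rim between -0.005 and 0.005 m and y of cover_c_grip in the frame of rim between -0.005 and 0.005 m and z of cover_c_grip in the frame of rim between 0.02 and 0.03 m and angle between the z axis of cover_c_grip and the z axis of rim, either way round below 0.06 rad and angle between the x axis of cover_c_grip and the x axis of rim, either way round below 0.08 rad and linear speed of cover_c below 0.02 m/s and height (world z) of each of cover_a_grip, cover_b_grip below 0.032 m and angle between each of cover_a_grip, cover_b_grip's own z axis and vertical below 0.12 rad))); the robot touches nothing.
It fails at once if a bystander (teapot, jug, sugar bowl, saucer, cup, plate, spoon, tin) is shifted more than 30 mm or tipped more than 0.5 rad (distance of any of teapot, jug, sugar_bowl, saucer, cup, dessert_plate, spoon, tea_tin from where it was at the start of the episode above 0.03 m or angle between any of teapot, jug, sugar_bowl, saucer, cup, dessert_plate, tea_tin's own z axis and vertical above 0.5 rad).
It also fails if it takes over 72 s, if anything falls off the work surface, if the arm or the gripper's body presses on something with over 40 N, if the wrist force passes 120 N, or if a joint passes its speed limit or range.

## Working session

There is one attempt and no reset: what is moved stays moved. The work goes in short steps, Python scripts to look and compute and a shell command to move; the robot and the scene stay as the last step left them, time stands still between calls to the robot, and variables do not carry over. Pictures are saved under pics/ and viewed, at most 10 in all, crops included, and the job is handed in when it is done.

```bash
ls; mkdir -p pics; cat > h.py <<'E'
import numpy as np, cv2
from rig import get_state, vision, workorder, arm
def grab(n):
    P=vision.camera_params(n); im,d=vision.get_image(n); return im,d,P
def pts(d,P):
    v,u=np.mgrid[0:d.shape[0],0:d.shape[1]]
    c=np.stack([(u-P['cx'])/P['fx']*d,-(v-P['cy'])/P['fy']*d,-d],-1)
    return c@P['T'][:3,:3].T+P['T'][:3,3]
E
python3 - <<'E'
from h import *
for n in ('top','scene'):
    im,d,P=grab(n); np.savez('pics/'+n,im=im,d=d,T=P['T'],k=[P['fx'],P['fy'],P['cx'],P['cy']])
    cv2.imwrite(f'pics/{n}0.png',im[...,::-1]); print(n,P)
s=get_state(); print(s)
E
```

```text
pics
top {'fx': 476.8203486332524, 'fy': 476.8203486332524, 'cx': 315.8350189362457, 'cy': 239.40213490326678, 'T': array([[ 0.00345154,  0.98514336, -0.17169927,  0.33598555],
       [-0.99995   ,  0.00178868, -0.00983847, -0.00141057],
       [-0.00938519,  0.17172465,  0.98510028,  1.28484467],
       [ 0.        ,  0.        ,  0.        ,  1.        ]])}
scene {'fx': 572.2113297483746, 'fy': 572.2113297483746, 'cx': 317.054636524268, 'cy': 244.2341615077055, 'T': array([[ 0.85830072, -0.39678473,  0.32539476,  1.06132293],
       [ 0.51308636,  0.65384116, -0.55608823, -0.92418504],
       [ 0.00789083,  0.64424655,  0.76477717,  1.37088522],
       [ 0.        ,  0.        ,  0.        ,  1.        ]])}
{'clock': 0.1, 'joint_pos': array([-1.34965565,  0.31165033,  0.01396048,  1.51289579, -0.00441301,
        1.3192346 , -0.02721448]), 'qd': array([ 0.00096213, -0.00191499,  0.00041697, -0.00446176,  0.0002685 ,
       -0.00109334, -0.00058096]), 'tau': array([ 6.60120822e-04, -3.80858731e+01,  1.46505497e-01, -2.31239140e+01,
        1.23263238e-02,  8.24355637e-03,  1.60518442e-05]), 'position': array([0.14278238, 0.53084063, 0.40372707]), 'orientation': array([[-9.65679127e-01,  2.59737520e-01, -4.94826312e-04],
       [ 2.59737982e-01,  9.65676846e-01, -2.09973756e-03],
       [-6.75383139e-05, -2.15619792e-03, -9.99997673e-01]]), 'contact_force': array([0.05203387, 0.55396108, 0.00625651]), 'torque': array([ 0.00259837, -0.02213362, -0.02273476]), 'grip_force': 0.0, 'width': 0.08548471747591813}
```

View pics/top0.png

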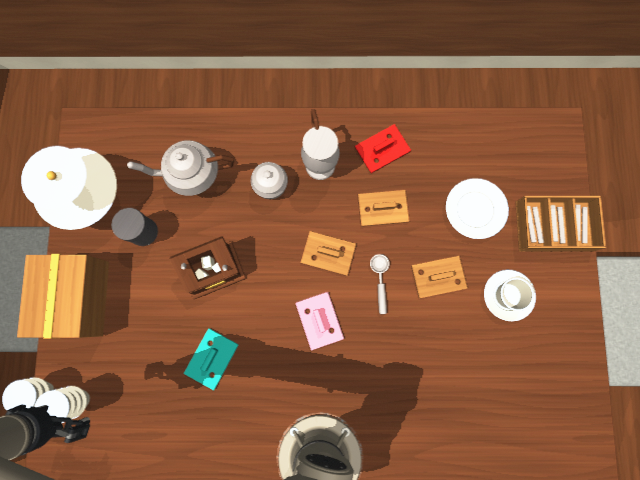

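View pics/scene0.png

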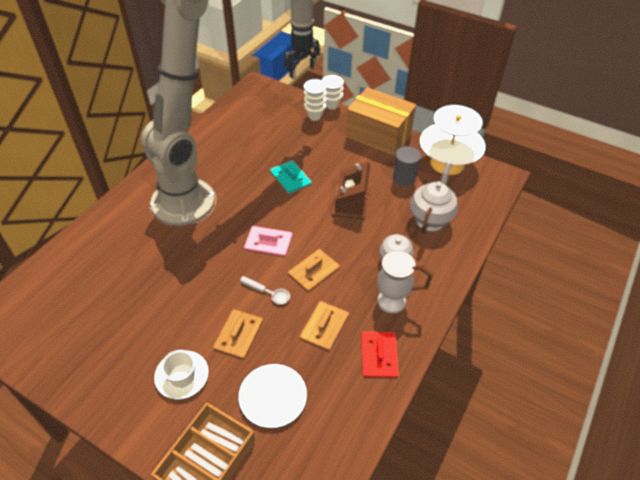

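Top view: three wooden covers near (328,253), (384,208) and (440,277), the bin at (208,267), and the pink, red and turquoise decoys. In the scene view, the bin at (350,190) opens towards the robot's right. Next I fit the plates, holes and rim.

```bash
cat >> h.py <<'E'
def toplane(uv,P,z):
    uv=np.asarray(uv,float); c=np.stack([(uv[:,0]-P['cx'])/P['fx'],-(uv[:,1]-P['cy'])/P['fy'],-np.ones(len(uv))],-1)
    r=c@P['T'][:3,:3].T; o=P['T'][:3,3]; return o+r*((z-o[2])/r[:,2])[:,None]
def project(X,P):
    c=(np.asarray(X)-P['T'][:3,3])@P['T'][:3,:3]
    return np.stack([P['fx']*c[:,0]/-c[:,2]+P['cx'],-P['fy']*c[:,1]/-c[:,2]+P['cy']],-1)
def covers(im,P,zt=0.010,minpx=400):
    hsv=cv2.cvtColor(im,cv2.COLOR_RGB2HSV)
    m=cv2.inRange(hsv,(10,120,110),(22,255,255)); m=cv2.morphologyEx(m,cv2.MORPH_CLOSE,np.ones((7,7)))
    out=[]
    for c in cv2.findContours(m,cv2.RETR_EXTERNAL,cv2.CHAIN_APPROX_NONE)[0]:
        if cv2.contourArea(c)<minpx: continue
        w=toplane(c[:,0],P,zt)
        r=cv2.minAreaRect((w[:,:2]*1000).astype(np.float32)); b=cv2.boxPoints(r)
        out.append((r,b,c))
    return out
def rectify(im,P,cx,cy,yaw,z,half=(0.06,0.08),s=3000):
    # picture: columns = +y of cover left->right reversed none; rows = +x down
    a=np.array([[np.cos(yaw),-np.sin(yaw)],[np.sin(yaw),np.cos(yaw)]])
    q=np.array([[-half[0],-half[1]],[half[0],-half[1]],[half[0],half[1]],[-half[0],half[1]]])
    W=q@a.T+[cx,cy]; uv=project(np.c_[W,np.full(4,z)],P)
    dst=np.c_[(q[:,1]+half[1])*s,(half[0]-q[:,0])*s]
    H=cv2.getPerspectiveTransform(uv.astype(np.float32),dst.astype(np.float32))
    return cv2.warpPerspective(im,H,(int(2*half[1]*s),int(2*half[0]*s)),flags=cv2.INTER_CUBIC)
E
python3 - <<'E'
from h import *
z=np.load('pics/top.npz'); im,d=z['im'],z['d']; P=dict(zip(('fx','fy','cx','cy'),z['k']),T=z['T'])
tiles=[]
for r,b,c in covers(im,P):
    (x,y),(w,h),a=r
    # long axis = cover y
    yaw=np.deg2rad(a) if h>w else np.deg2rad(a)-np.pi/2
    u,v=c[:,0].mean(0)
    if 60<min(w,h)<110: print('px',u,v,'c',x,y,'size',w,h,'yaw',np.rad2deg(yaw)); tiles.append(rectify(im,P,x/1e3,y/1e3,yaw,.01,s=2000))
    else: print('other',u,v,w,h)
# rim
W=pts(d,P); sub=W[225:310,160:260].reshape(-1,3)
k=sub[:,2]>0.05; q=sub[k]
best=None; rng=np.random.default_rng(0)
for _ in range(3000):
    p=q[rng.choice(len(q),3,0)]; n=np.cross(p[1]-p[0],p[2]-p[0]); l=np.linalg.norm(n)
    if l<1e-5: continue
    n/=l; n*=np.sign(n[2]); 
    if abs(np.degrees(np.arccos(n[2]))-30)>6: continue
    i=abs((q-p[0])@n)<.003
    if best is None or i.sum()>best.sum(): best=i
p=q[best]; c=p.mean(0); n=np.linalg.svd(p-c)[2][2]; n*=np.sign(n[2])
print('rim n',n,np.degrees(np.arccos(n[2])),best.sum(),len(q))
X=np.array([-n[0],-n[1],0]); X/=np.linalg.norm(X); Y=np.cross([0,0,1],X); X=np.cross(Y,n)
l=np.c_[(p-c)@X,(p-c)@Y]
r=cv2.minAreaRect((l*1000).astype(np.float32)); print(r); 
O=c+X*r[0][0]/1e3+Y*r[0][1]/1e3; print('O',O,'X',X,'Y',Y)
crop=cv2.resize(im[220:315,155:275],None,fx=2,fy=2,interpolation=cv2.INTER_CUBIC)
M=np.zeros((490,660,3),np.uint8)
for i,t in enumerate(tiles[:3]): M[(i//2)*245:(i//2)*245+t.shape[0],(i%2)*330:(i%2)*330+t.shape[1]]=t
M[245:245+crop.shape[0],330:330+crop.shape[1]]=crop
cv2.imwrite('pics/m1.png',M[...,::-1])
E
```

```text
other 301.67232704402517 305.3801886792453 1113.780517578125 1839.94287109375
rim n [-0.46386247 -0.1892933   0.86544766] 30.06613800250955 1206 2225
((-3.048572540283203, 0.47428131103515625), (141.1882781982422, 104.82431030273438), 89.37931060791016)
O [0.47431653 0.29074435 0.09802931] X [0.80129584 0.32699333 0.50099934] Y [-0.37783143  0.9258744   0.        ]
```

View pics/m1.png

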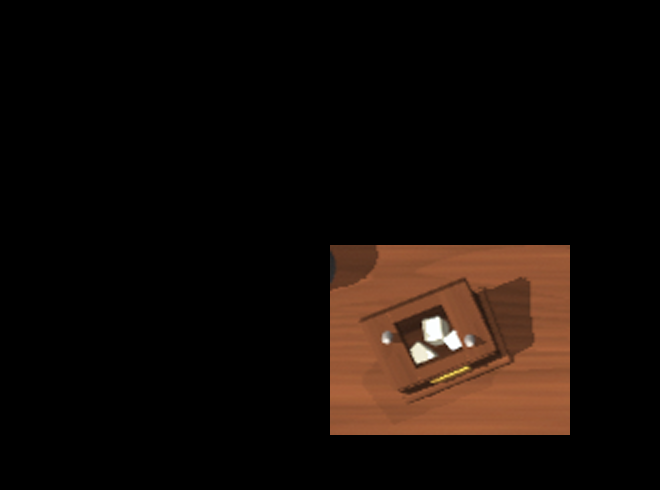

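The crop shows the rim with two pins at about (387,338) and (470,340), and the front with its yellow label at the lower right. The cover mask needs a brighter threshold.

```bash
python3 - <<'E'
from h import *
z=np.load('pics/top.npz'); im,d=z['im'],z['d']; P=dict(zip(('fx','fy','cx','cy'),z['k']),T=z['T'])
hsv=cv2.cvtColor(im,cv2.COLOR_RGB2HSV)
for u,v in ((312,250),(372,215),(425,280),(328,285),(400,240)): print(hsv[v,u],end=' ')
W=pts(d,P); print('heights',[round(float(W[v,u,2]),4) for u,v in ((312,250),(372,215),(425,280),(328,285),(400,240),(183,275))])
tiles=[]
for (u,v) in ((328,253),(384,208),(440,277)):
    x0,y0=u-45,v-45
    zz=(W[...,2]>0.006).astype(np.uint8); hh=cv2.inRange(hsv,(11,150,150),(25,255,255))//255
    lab=cv2.connectedComponents(cv2.morphologyEx(hh[y0:y0+90,x0:x0+90],cv2.MORPH_CLOSE,np.ones((5,5))))[1]
    ids=np.bincount(lab[lab>0]); m=(lab==ids.argmax()).astype(np.uint8)
    c=max(cv2.findContours(m,cv2.RETR_EXTERNAL,cv2.CHAIN_APPROX_NONE)[0],key=cv2.contourArea)[:,0]+[x0,y0]
    w=toplane(c,P,.01); r=cv2.minAreaRect((w[:,:2]*1000).astype(np.float32)); (x,y),(ww,h),a=r
    yaw=np.deg2rad(a) if h>ww else np.deg2rad(a)-np.pi/2
    print('c',x,y,'size',ww,h,'yaw',np.rad2deg(yaw)); tiles.append(rectify(im,P,x/1e3,y/1e3,yaw,.01,s=2000))
M=np.zeros((490,660,3),np.uint8)
for i,t in enumerate(tiles): M[(i//2)*245:(i//2)*245+t.shape[0],(i%2)*330:(i%2)*330+t.shape[1]]=t
cv2.imwrite('pics/m2.png',M[...,::-1])
E
```

```text
[ 16 159 240] [ 15 161 228] [ 16 162 232] [ 10 161 158] [ 10 161 150] heights [0.0098, 0.0058, 0.0102, 0.0036, -0.0017, 0.0956]
c 524.3056030273438 -20.923690795898438 size 242.86795043945312 243.70098876953125 yaw 0.16957850754261017
c 626.21484375 -150.5889892578125 size 150.38400268554688 271.6784973144531 yaw 28.163448333740234
c 442.2032470703125 -319.4541931152344 size 238.23965454101562 203.08966064453125 yaw -1.4329833984375009
```

View pics/m2.png

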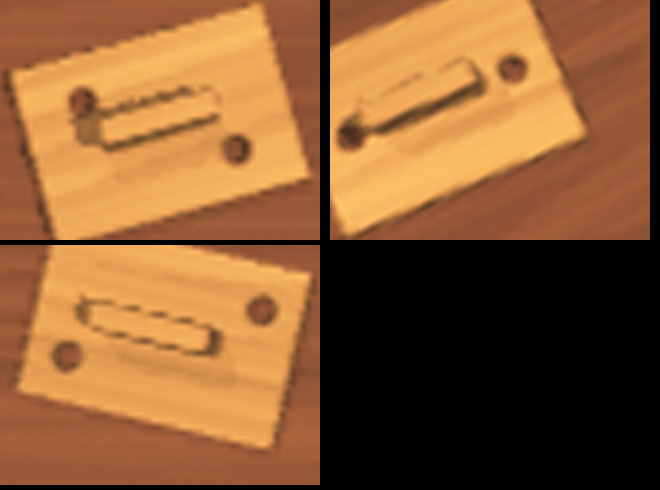

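```bash
python3 - <<'E'
from h import *
z=np.load('pics/top.npz'); im,d=z['im'],z['d']; P=dict(zip(('fx','fy','cx','cy'),z['k']),T=z['T'])
hsv=cv2.cvtColor(im,cv2.COLOR_RGB2HSV)
for (u,v) in ((328,253),(384,208),(440,277)):
    x0,y0=u-45,v-45
    hh=cv2.inRange(hsv[y0:y0+90,x0:x0+90],(12,100,190),(25,255,255))
    n,lab,st,_=cv2.connectedComponentsWithStats(hh); i=1+st[1:,4].argmax()
    m=(lab==i).astype(np.uint8)
    c=max(cv2.findContours(m,cv2.RETR_EXTERNAL,cv2.CHAIN_APPROX_NONE)[0],key=cv2.contourArea)[:,0]+[x0,y0]
    w=toplane(c,P,.01); r=cv2.minAreaRect((w[:,:2]*1000).astype(np.float32)); (x,y),(ww,h),a=r
    yaw=np.deg2rad(a) if h>ww else np.deg2rad(a)-np.pi/2
    print('c',x,y,'size',ww,h,'yaw',np.rad2deg(yaw))
    t=rectify(im,P,x/1e3,y/1e3,yaw,.01,s=2000); th=cv2.cvtColor(t,cv2.COLOR_RGB2HSV)
    dk=cv2.inRange(th[...,2],0,165)
    n,lab,st,ce=cv2.connectedComponentsWithStats(dk)
    for j in range(1,n):
        if 150<st[j,4]<3000: print('   blob cover x,y mm',(120-ce[j][1])/2,(ce[j][0]-160)/2,'area',st[j,4]/4,'wh',st[j,2:4]/2)
E
```

```text
c 521.9204711914062 -21.156936645507812 size 130.8812255859375 90.55001831054688 yaw -15.578681945800781
   blob cover x,y mm 8.138061041292637 -17.778276481149014 area 696.25 wh [70.5 35.5]
   blob cover x,y mm -21.972613458528954 33.89984350547731 area 159.75 wh [14.  14.5]
c 648.3523559570312 -172.85011291503906 size 90.11412811279297 130.4601593017578 yaw 5.260855197906494
   blob cover x,y mm -1.5433829973707276 -13.807186678352323 area 570.5 wh [79.  15.5]
   blob cover x,y mm -0.35948905109489004 44.370437956204384 area 137.0 wh [14.  12.5]
c 458.60223388671875 -318.0220642089844 size 90.8059310913086 129.67803955078125 yaw 11.726771354675293
   blob cover x,y mm 21.849470499243573 45.13615733736762 area 165.25 wh [15.  14.5]
   blob cover x,y mm 1.702970297029701 -41.93564356435643 area 50.5 wh [ 8.  11.5]
   blob cover x,y mm -0.45372750642673765 24.417737789203088 area 97.25 wh [13.5 14.5]
   blob cover x,y mm -22.553491827637444 -44.917533432392275 area 168.25 wh [14. 16.]
```

Only the third cover, at (0.459,-0.318) with yaw 11.7°, has its holes at (22,45) and (-22,-45), so it is the one that fits. I move above it.

```bash
python3 -m pendant '[{"claw":0,"offset":[0,0,0],"delta_rot":[0,0,7]},{"claw":0,"offset":[0,0,0],"delta_rot":[0,0,7]},{"claw":0,"offset":[0,0,0],"delta_rot":[0,0,7]},{"claw":0,"offset":[0,0,0],"delta_rot":[0,0,7]},{"claw":0,"offset":[0,0,0],"delta_rot":[0,0,7]},{"claw":0,"offset":[0,0,0],"delta_rot":[0,0,7]},{"claw":0,"offset":[0,0,0],"delta_rot":[0,0,7]},{"claw":0,"offset":[0,0,0],"delta_rot":[0,0,7]},{"claw":0,"offset":[0,0,0],"delta_rot":[0,0,7]},{"claw":0,"offset":[-0.037,0.014,0],"delta_rot":[0,0,0]},{"claw":0,"offset":[-0.037,0.014,0],"delta_rot":[0,0,0]},{"claw":0,"offset":[-0.037,0.014,0],"delta_rot":[0,0,0]},{"claw":0,"offset":[-0.037,0.014,0],"delta_rot":[0,0,0]},{"claw":0,"offset":[-0.037,0.014,0],"delta_rot":[0,0,0]},{"claw":0,"offset":[-0.037,0.014,0],"delta_rot":[0,0,0]},{"claw":0,"offset":[-0.037,0.014,0],"delta_rot":[0,0,0]},{"claw":0,"offset":[-0.037,0.014,0],"delta_rot":[0,0,0]},{"claw":0,"offset":[-0.037,0.014,0],"delta_rot":[0,0,0]},{"claw":0,"offset":[-0.037,0.014,0],"delta_rot":[0,0,0]},{"claw":0,"offset":[-0.037,0.014,0],"delta_rot":[0,0,0]}]'
python3 -m pendant '[{"claw":0,"offset":[-0.037,0.014,0],"delta_rot":[0,0,0]},{"claw":0,"offset":[-0.037,0.014,0],"delta_rot":[0,0,0]},{"claw":0,"offset":[-0.038,-0.004,0],"delta_rot":[0,0,0]},{"claw":0,"offset":[-0.038,-0.004,0],"delta_rot":[0,0,0]},{"claw":0,"offset":[-0.038,-0.004,0],"delta_rot":[0,0,0]},{"claw":0,"offset":[-0.038,-0.004,0],"delta_rot":[0,0,0]},{"claw":0,"offset":[-0.038,-0.004,0],"delta_rot":[0,0,0]},{"claw":0,"offset":[-0.038,-0.004,0],"delta_rot":[0,0,0]},{"claw":0,"offset":[-0.038,-0.004,0],"delta_rot":[0,0,0]},{"claw":0,"offset":[-0.038,-0.004,0],"delta_rot":[0,0,0]},{"claw":0,"offset":[-0.038,-0.004,0],"delta_rot":[0,0,0]},{"claw":0,"offset":[-0.038,-0.004,0],"delta_rot":[0,0,0]},{"claw":0,"offset":[-0.038,-0.004,0],"delta_rot":[0,0,0]},{"claw":0,"offset":[0,0,0],"delta_rot":[0,0,0]}]'
cat >> h.py <<'E'
def togo(pos,xdir_yaw):
    "tool-axis offset to world pos (tool down); yaw wanted of tool y"
    s=get_state(); R=s['orientation']; print('to go tool xyz',(R.T@(np.array(pos)-s['position'])).round(4),'tool y az',np.degrees(np.arctan2(R[1,1],R[0,1])).round(2),'want',xdir_yaw,'tilt z',R[:,2].round(4),'pos',s['position'].round(4),'t',s['clock'])
def findcover(im,P,guess,z=.01):
    hsv=cv2.cvtColor(im,cv2.COLOR_RGB2HSV); hh=cv2.inRange(hsv,(12,100,175),(25,255,255))
    n,lab,st,_=cv2.connectedComponentsWithStats(hh); g=project(np.array([guess]),P)[0].astype(int)
    best=None
    for i in range(1,n):
        if st[i,4]<800: continue
        c=max(cv2.findContours((lab==i).astype(np.uint8),cv2.RETR_EXTERNAL,cv2.CHAIN_APPROX_NONE)[0],key=cv2.contourArea)[:,0]
        (x,y),(w,h),a=cv2.minAreaRect((toplane(c,P,z)[:,:2]*1000).astype(np.float32))
        print('cover?',round(x,1),round(y,1),'size',round(w,1),round(h,1),'yaw',round(a if h>w else a-90,2))
E
python3 - <<'E'
from h import *
im,d,P=grab('wrist'); cv2.imwrite('pics/w1.png',im[...,::-1])
findcover(im,P,(.459,-.318,.01)); togo((.459,-.318,.25),11.7)
E
```

```text
clock: 1.77
position: [0.3781, 0.1629, 0.4045]
orientation: [[-0.207, 0.978, -0.0], [0.978, 0.207, 0.0], [0.001, -0.0, -1.0]]
contact_force: [1.2, 1.2, 0.0]
width: 0.0853
grip_force: 0.0
clock: 2.93
position: [0.4606, -0.3284, 0.404]
orientation: [[-0.194, 0.981, -0.004], [0.981, 0.194, -0.009], [-0.008, -0.005, -1.0]]
contact_force: [-0.9, -2.3, 0.5]
width: 0.0856
grip_force: 0.0
cover? 649.6 -177.2 size 89.8 123.1 yaw 5.3
cover? 459.6 -318.5 size 90.4 129.6 yaw 11.56
to go tool xyz [ 0.0078 -0.0005  0.1539] tool y az 11.37 want 11.7 tilt z [-0.0034 -0.0039 -1.    ] pos [ 0.4615 -0.325   0.4039] t 2.9833
```

View pics/w1.png

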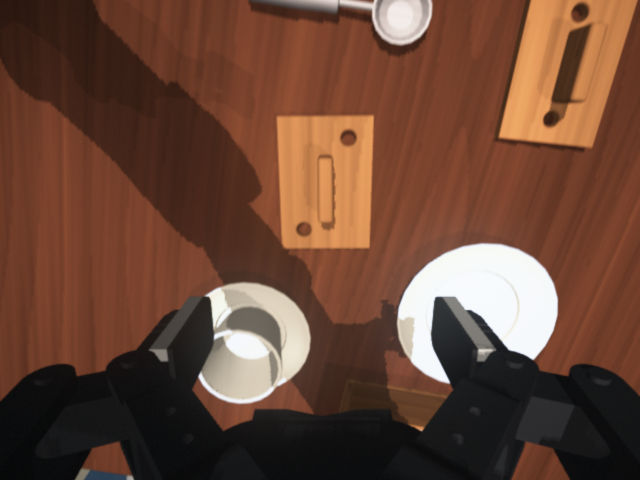

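The wrist picture shows the cover at (325,182) with holes at (348,137) and (304,228), which confirms it. Descending.

```bash
python3 -m pendant '[{"claw":0,"offset":[0.004,0,0.036],"delta_rot":[0,0,0]},{"claw":0,"offset":[0.004,0,0.036],"delta_rot":[0,0,0]},{"claw":0,"offset":[0,0,0.036],"delta_rot":[0,0,0]},{"claw":0,"offset":[0,0,0.036],"delta_rot":[0,0,0]},{"claw":0,"offset":[0,0,0],"delta_rot":[0,0,0]},{"claw":0,"offset":[0,0,0],"delta_rot":[0,0,0]},{"claw":0,"offset":[0,0,0],"delta_rot":[0,0,0]}]'
python3 - <<'E'
from h import *
im,d,P=grab('wrist')
findcover(im,P,(.459,-.318,.01)); togo((.4593,-.3185,.188),11.6)
E
```

```text
clock: 3.57
position: [0.4631, -0.3121, 0.2625]
orientation: [[-0.208, 0.978, 0.002], [0.978, 0.208, -0.001], [-0.002, 0.002, -1.0]]
contact_force: [0.0, -0.8, 0.4]
width: 0.0855
grip_force: 0.0
cover? 609.5 -205.4 size 30.2 93.8 yaw 25.75
cover? 460.2 -320.1 size 90.7 130.2 yaw 11.82
to go tool xyz [-0.0047 -0.0054  0.0753] tool y az 11.99 want 11.6 tilt z [ 0.0039 -0.0025 -1.    ] pos [ 0.4633 -0.3126  0.2633] t 3.6167
```

```bash
python3 -m pendant '[{"claw":0,"offset":[-0.006,-0.005,0.025],"delta_rot":[0,0,0]},{"claw":0,"offset":[0,0,0.025],"delta_rot":[0,0,0]},{"claw":0,"offset":[0,0,0.015],"delta_rot":[0,0,0]},{"claw":0,"offset":[0,0,0.010],"delta_rot":[0,0,0]},{"claw":0,"offset":[0,0,0],"delta_rot":[0,0,0]},{"claw":0,"offset":[0,0,0],"delta_rot":[0,0,0]},{"claw":160,"offset":[0,0,0],"delta_rot":[0,0,0]},{"claw":255,"offset":[0,0,0],"delta_rot":[0,0,0]},{"claw":255,"offset":[0,0,0],"delta_rot":[0,0,0]},{"claw":255,"offset":[0,0,0],"delta_rot":[0,0,0]},{"claw":255,"offset":[0,0,0],"delta_rot":[0,0,0]},{"claw":255,"offset":[0,0,0],"delta_rot":[0,0,0]},{"claw":255,"offset":[0,0,0],"delta_rot":[0,0,0]},{"claw":255,"offset":[0,0,0],"delta_rot":[0,0,0]}]' 60
python3 - <<'E'
from h import *
togo((.46,-.3195,.188),11.8)
E
```

```text
clock: 4.78
position: [0.4588, -0.3191, 0.1861]
orientation: [[-0.207, 0.978, 0.001], [0.978, 0.207, -0.0], [-0.0, 0.001, -1.0]]
contact_force: [0.6, 0.6, 3.3]
width: 0.0131
grip_force: 59.2
to go tool xyz [-0.0007  0.001  -0.0019] tool y az 11.95 want 11.8 tilt z [ 8.e-04 -3.e-04 -1.e+00] pos [ 0.4588 -0.3191  0.1861] t 4.7833
```

```bash
python3 -m pendant '[{"claw":255,"offset":[0,0,-0.010],"delta_rot":[0,0,0]},{"claw":255,"offset":[0,0,-0.025],"delta_rot":[0,0,0]},{"claw":255,"offset":[0,0,-0.04],"delta_rot":[0,0,0]},{"claw":255,"offset":[0,0,-0.04],"delta_rot":[0,0,0]},{"claw":255,"offset":[0,0,-0.04],"delta_rot":[0,0,0]},{"claw":255,"offset":[0,0,-0.04],"delta_rot":[0,0,0]},{"claw":255,"offset":[0,0,-0.03],"delta_rot":[0,0,0]},{"claw":255,"offset":[0,0,-0.01],"delta_rot":[0,0,0]}]'
python3 -m pendant '[{"claw":255,"offset":[0.015,0.003,0],"delta_rot":[0,0,0]},{"claw":255,"offset":[0.03,0.005,0],"delta_rot":[0,0,0]},{"claw":255,"offset":[0.035,0.005,0],"delta_rot":[0,0,0]},{"claw":255,"offset":[0.035,0.005,0],"delta_rot":[0,0,0]},{"claw":255,"offset":[0.035,0.005,0],"delta_rot":[0,0,0]},{"claw":255,"offset":[0.035,0.005,0],"delta_rot":[0,0,0]},{"claw":255,"offset":[0.035,0.005,0],"delta_rot":[0,0,0]},{"claw":255,"offset":[0.035,0.005,0],"delta_rot":[0,0,0]},{"claw":255,"offset":[0.035,0.005,0],"delta_rot":[0,0,0]},{"claw":255,"offset":[0.035,0.005,0],"delta_rot":[0,0,0]},{"claw":255,"offset":[0.035,0.005,0],"delta_rot":[0,0,0]},{"claw":255,"offset":[0.035,0.005,0],"delta_rot":[0,0,0]},{"claw":255,"offset":[0.035,0.005,0],"delta_rot":[0,0,0]},{"claw":255,"offset":[0.035,0.005,0],"delta_rot":[0,0,0]},{"claw":255,"offset":[0.02,0.005,0],"delta_rot":[0,0,0]},{"claw":255,"offset":[0,0,0],"delta_rot":[0,0,0]},{"claw":255,"offset":[0,0,0],"delta_rot":[0,0,0]},{"claw":255,"offset":[0,0,0],"delta_rot":[0,0,0]}]'
python3 - <<'E'
from h import *
im,d,P=grab('wrist'); togo((.43,.18,.42),0)
cv2.imwrite('pics/w2.png',im[...,::-1]); np.savez('pics/w2',im=im,d=d,T=P['T'],k=[P['fx'],P['fy'],P['cx'],P['cy']])
E
```

```text
clock: 5.45
position: [0.4585, -0.3202, 0.4262]
orientation: [[-0.206, 0.978, 0.007], [0.978, 0.206, -0.005], [-0.006, 0.006, -1.0]]
contact_force: [0.9, -1.4, -1.5]
width: 0.0129
grip_force: 59.0
clock: 6.95
position: [0.4294, 0.1696, 0.4197]
orientation: [[-0.206, 0.979, -0.002], [0.979, 0.206, -0.002], [-0.002, -0.002, -1.0]]
contact_force: [-0.6, -0.1, -2.0]
width: 0.0128
grip_force: 58.8
to go tool xyz [ 0.0106  0.0026 -0.    ] tool y az 11.8 want 0 tilt z [-0.0014 -0.0017 -1.    ] pos [0.4296 0.1691 0.42  ] t 7.0
```

View pics/w2.png

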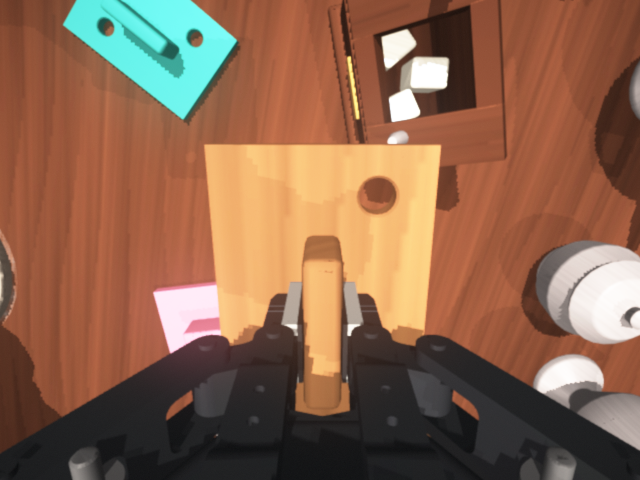

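Picture: the held cover is at centre with its hole at (377,195). The bin is at the top right with pin_1 at (398,138), and pin_0 is cut off. I take the placing tilt from a standoff pose to see both pins.

```bash
python3 -m pendant '[{"claw":255,"offset":[-0.007,-0.03,0.003],"delta_rot":[0,0,0]},{"claw":255,"offset":[-0.007,-0.03,0.003],"delta_rot":[0,0,0]},{"claw":255,"offset":[-0.007,-0.03,0.003],"delta_rot":[0,0,0]},{"claw":255,"offset":[0,0,0],"delta_rot":[0,0,-5.1]},{"claw":255,"offset":[0,0,0],"delta_rot":[0,0,-5.1]},{"claw":255,"offset":[0,0,0],"delta_rot":[-6,0,0]},{"claw":255,"offset":[0,0,0],"delta_rot":[-6,0,0]},{"claw":255,"offset":[0,0,0],"delta_rot":[-6,0,0]},{"claw":255,"offset":[0,0,0],"delta_rot":[-6,0,0]},{"claw":255,"offset":[0,0,0],"delta_rot":[-6,0,0]},{"claw":255,"offset":[0,0,0],"delta_rot":[0,0,0]},{"claw":255,"offset":[0,0,0],"delta_rot":[0,0,0]},{"claw":255,"offset":[0,0,0],"delta_rot":[0,0,0]}]'
python3 - <<'E'
from h import *
im,d,P=grab('wrist'); s=get_state(); print(s['position'],s['joint_pos'].round(2))
cv2.imwrite('pics/w3.png',im[...,::-1]); np.savez('pics/w3',im=im,d=d,T=P['T'],k=[P['fx'],P['fy'],P['cx'],P['cy']],R=s['orientation'],p=s['position'])
E
```

```text
clock: 8.08
position: [0.3461, 0.1302, 0.4116]
orientation: [[-0.374, 0.816, 0.441], [0.927, 0.328, 0.18], [0.002, 0.477, -0.879]]
contact_force: [0.4, 0.8, -1.4]
width: 0.0131
grip_force: 59.7
[0.3461901  0.13103675 0.41180122] [-0.85 -0.29  0.34  2.15  0.21  0.78 -0.23]
```

View pics/w3.png

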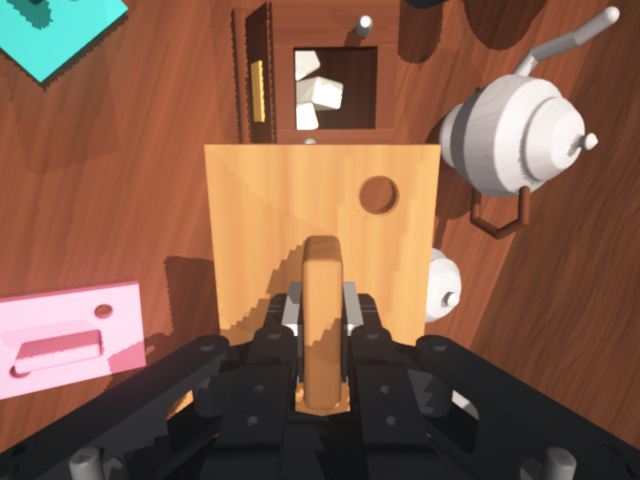

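Picture: pin_0 tip at (365,22), pin_1 tip at (310,142) at the plate edge, and the opening spans (294..378, 47..130). I fit the rim from this view.

```bash
python3 - <<'E'
from h import *
z=np.load('pics/w3.npz'); im,d=z['im'],z['d']; P=dict(zip(('fx','fy','cx','cy'),z['k']),T=z['T'])
W=pts(d,P); ok=d>0
n=np.array([-.4639,-.1893,.8654])
O=np.array([.4743,.2907,.1])
# frame strips: right strip, left strip, between opening and plate
m=np.zeros(d.shape,bool); m[35:138,383:394]=1; m[25:40,285:350]=1; m[133:140,320:390]=1; m[30:138,276:290]=1; m&=ok
q=W[m]; 
for _ in range(5):
    c=q.mean(0); n=np.linalg.svd(q-c,full_matrices=False)[2][2]; n*=np.sign(n[2]); r=(q-c)@n; q=q[abs(r)<3*r.std()+1e-4]
print('n',n,'tilt',np.degrees(np.arccos(n[2])),'yaw',np.degrees(np.arctan2(-n[1],-n[0])),'std',r.std(),len(q),m.sum(),d[m].mean())
X=np.array([-n[0],-n[1],0]); X/=np.linalg.norm(X); Y=np.cross([0,0,1],X); X=np.cross(Y,n)
# ray-cast onto plane, opening contour from dark/inside depth
v,u=np.mgrid[0:145,270:400]; uv=np.c_[u.ravel(),v.ravel()]
cc=np.stack([(uv[:,0]-P['cx'])/P['fx'],-(uv[:,1]-P['cy'])/P['fy'],-np.ones(len(uv))],-1)@P['T'][:3,:3].T; o=P['T'][:3,3]
t=((c-o)@n)/(cc@n); pl=o+cc*t[:,None]
h=((W[uv[:,1],uv[:,0]]-c)@n)
below=((h<-.006)&(h>-.2)).reshape(v.shape).astype(np.uint8)
N,lab,st,ce=cv2.connectedComponentsWithStats(below)
i=lab[85-0,330-270]; print('lab',i,st[i])
cn=max(cv2.findContours((lab==i).astype(np.uint8),cv2.RETR_EXTERNAL,cv2.CHAIN_APPROX_NONE)[0],key=cv2.contourArea)[:,0]
L=np.array([[ (pl[a[1]*130+a[0]]-O)@X,(pl[a[1]*130+a[0]]-O)@Y] for a in cn])*1000
rr=cv2.minAreaRect(L.astype(np.float32)); print('opening',rr)
def edges(k): return [np.percentile(L[:,k],p).round(1) for p in (0,5,10,90,95,100)]
print(edges(0),edges(1))
# pins
hsv=cv2.cvtColor(im,cv2.COLOR_RGB2HSV)
for name,(a,b,e,f) in dict(p0=(5,40,352,382),p1=(134,145,300,320)).items():
    g=cv2.inRange(hsv[a:b,e:f],(0,0,90),(180,70,255)); ys,xs=np.nonzero(g); w=W[a:b,e:f][g>0]
    l=np.c_[(w-O)@X,(w-O)@Y,(w-c)@n]*1000; print(name,'px',xs.mean()+e,ys.mean()+a,len(xs),'med',np.median(l,0).round(1),'high',l[l[:,2]>17].mean(0).round(1),l.max(0).round(1))
print('plane at O height', (O+n*((c-O)@n)), 'gap',(c-O)@n)
E
```

```text
n [-0.46214423 -0.1903144   0.86614268] tilt 29.98655892107066 yaw 22.382225334326584 std 0.000784578530011583 3974 3999 0.3061378
lab 5 [  24   48   83   82 6507]
opening ((1.7892303466796875, -3.008228302001953), (62.69172668457031, 66.8193130493164), 89.74703216552734)
[np.float64(-31.5), np.float64(-31.4), np.float64(-31.2), np.float64(34.9), np.float64(35.0), np.float64(35.3)] [np.float64(-34.5), np.float64(-34.4), np.float64(-34.3), np.float64(27.8), np.float64(28.0), np.float64(28.3)]
p0 px 364.8324607329843 23.38219895287958 191 med [23.9 41.7 18.5] high [23.6 40.9 21.9] [ 29.2  52.  329.5]
p1 px 309.0 140.97826086956522 46 med [-19.5 -43.3  15.1] high [-19.7 -44.3  18.6] [-15.5 -41.6  20.7]
plane at O height [0.47470949 0.29086863 0.09923255] gap -0.0008860605693698157
```

```bash
python3 - <<'E'
from h import *
z=np.load('pics/w3.npz'); im,d=z['im'],z['d']; P=dict(zip(('fx','fy','cx','cy'),z['k']),T=z['T']); R,p=z['R'],z['p']
W=pts(d,P); tool=lambda w:(w-p)@R
q=tool(W[150:200,215:350].reshape(-1,3)); print('plate top tool z',q[:,2].mean(),q[:,2].std(),'grad',np.linalg.lstsq(np.c_[q[:,:2],np.ones(len(q))],q[:,2],rcond=None)[0])
zt=np.median(q[:,2])
def cast(uv):
    uv=np.asarray(uv,float); c=np.stack([(uv[:,0]-P['cx'])/P['fx'],-(uv[:,1]-P['cy'])/P['fy'],-np.ones(len(uv))],-1)@P['T'][:3,:3].T@R
    o=tool(P['T'][:3,3]); return o+c*((zt-o[2])/c[:,2])[:,None]
hsv=cv2.cvtColor(im,cv2.COLOR_RGB2HSV)
dk=cv2.inRange(hsv[165:225,350:405],(0,0,0),(180,255,150)); N,lab,st,ce=cv2.connectedComponentsWithStats(dk); i=1+st[1:,4].argmax(); print(st[i])
cn=max(cv2.findContours((lab==i).astype(np.uint8),cv2.RETR_EXTERNAL,cv2.CHAIN_APPROX_NONE)[0],key=cv2.contourArea)[:,0]+[350,165]
e=cast(cn)[:,:2]*1000; print('hole circle',cv2.minEnclosingCircle(e.astype(np.float32)),e.mean(0))
print('plate corners tool',(cast([[205,145],[440,145]])*1000).round(1))
# togo: home & stand-off
n=np.array([-.4621,-.1903,.8661]); n/=np.linalg.norm(n); yaw=np.radians(22.2)
n=np.array([-.5*np.cos(yaw),-.5*np.sin(yaw),np.sqrt(.75)])
Y=np.array([-np.sin(yaw),np.cos(yaw),0]); X=np.cross(Y,n)
C=np.array([.47471,.29087,.09923])+X*.0018-Y*.0029; print('C',C)
Rt=np.c_[Y,X,-n]
from scipy.spatial.transform import Rotation as Ro
s=get_state(); R=s['orientation']; print('rotvec tool deg',Ro.from_matrix(R.T@Rt).as_rotvec(degrees=True))
for hgt in (.06,.035,0): T=C+n*(.160+hgt); print(hgt,T,'togo',R.T@(T-s['position']),'in rim axes',Rt.T@(T-s['position']))
np.savez('rim.npz',C=C,R=Rt)
E
```

```text
plate top tool z 0.17570023143143154 0.0077147218090505825 grad [-0.2449173  -0.02462379  0.18779571]
[ 27  16  20  32 193]
hole circle ((42.26493835449219, 23.97518539428711), 6.439947128295898) [41.39837484 25.94573411]
plate corners tool [[ 62.3 -45.1 176.1]
 [ 62.1  44.2 176.1]]
C [0.47724903 0.28877397 0.10013   ]
rotvec tool deg [-1.4945357  -0.05644357 -0.14849557]
0.06 [0.37540326 0.24721148 0.29065559] togo [0.09639319 0.00427826 0.14041471] in rim axes [0.09652484 0.00086577 0.14038678]
0.035 [0.38697665 0.25193449 0.26900495] togo [0.09636941 0.00493033 0.1654062 ] in rim axes [0.09652484 0.00086577 0.16538678]
0 [0.40317938 0.25854671 0.23869406] togo [0.09633612 0.00584323 0.20039427] in rim axes [0.09652484 0.00086577 0.20038678]
```

```bash
python3 -m pendant '[{"claw":255,"offset":[0.025,0,0.03],"delta_rot":[0,0,0]},{"claw":255,"offset":[0.025,0,0.03],"delta_rot":[0,0,0]},{"claw":255,"offset":[0.025,0,0.03],"delta_rot":[0,0,0]},{"claw":255,"offset":[0.024,0.001,0.03],"delta_rot":[0,0,0]},{"claw":255,"offset":[0,0,0.02],"delta_rot":[0,0,0]},{"claw":255,"offset":[0,0,0],"delta_rot":[0,0,0]},{"claw":255,"offset":[0,0,0],"delta_rot":[0,0,0]},{"claw":255,"offset":[0,0,0],"delta_rot":[0,0,0]}]'
cat >> h.py <<'E'
from scipy.spatial.transform import Rotation as Ro
def home(dx=.0028,dy=.0004):
    r=np.load('rim.npz'); Rt=r['R']; T=r['C']+Rt@np.array([dx,dy,-.186]); s=get_state(); R=s['orientation']
    print('rotvec',Ro.from_matrix(R.T@Rt).as_rotvec(degrees=True).round(2),'home in rim axes(y,x,-z)',(Rt.T@(T-s['position'])).round(4),'F rim',(Rt.T@s['contact_force']).round(1),'tq',s['torque'].round(2),'t',s['clock'],s['joint_pos'].round(2),s['width'])
E
python3 -c "
from h import *
home()"
```

```text
clock: 8.8
position: [0.3715, 0.2496, 0.2903]
orientation: [[-0.378, 0.813, 0.444], [0.926, 0.331, 0.182], [0.001, 0.48, -0.878]]
contact_force: [0.3, -0.5, -1.9]
width: 0.0127
grip_force: 59.5
rotvec [-1.34 -0.06 -0.02] home in rim axes(y,x,-z) [-0.0009  0.003   0.035 ] F rim [-0.6 -0.9  1.7] tq [-0.26  0.69 -0.01] t 8.8 [-0.89  0.07  0.2   2.19  0.31  0.42 -0.55] 0.012704682704184603
```

```bash
python3 -m pendant '[{"claw":255,"offset":[-0.001,0.003,0],"delta_rot":[-1.3,0,0]},{"claw":255,"offset":[0,0,0],"delta_rot":[0,0,0]},{"claw":255,"offset":[0,0,0],"delta_rot":[0,0,0]},{"claw":255,"offset":[0,0,0],"delta_rot":[0,0,0]}]'
python3 - <<'E'
from h import *
home(); im,d,P=grab('wrist'); a=cv2.resize(im[100:340,180:480],None,fx=1.6,fy=1.6); 
b,_,Ps=grab('scene'); c=cv2.resize(b[120:240,270:420],None,fx=2,fy=2)
M=np.zeros((384,790,3),np.uint8); M[:a.shape[0],:a.shape[1]]=a; M[:c.shape[0],485:485+c.shape[1]]=c
cv2.imwrite('pics/w4.png',M[...,::-1])
E
```

```text
clock: 9.13
position: [0.3742, 0.2489, 0.292]
orientation: [[-0.377, 0.803, 0.462], [0.926, 0.325, 0.19], [0.002, 0.5, -0.866]]
contact_force: [0.3, 0.5, -1.7]
width: 0.0127
grip_force: 59.6
rotvec [ 0.   -0.08 -0.12] home in rim axes(y,x,-z) [0.0008 0.0001 0.0354] F rim [ 0.3 -0.5  1.7] tq [-0.28  0.77  0.  ] t 9.1333 [-0.89  0.06  0.21  2.19  0.34  0.4  -0.58] 0.01266433707926881
```

View pics/w4.png

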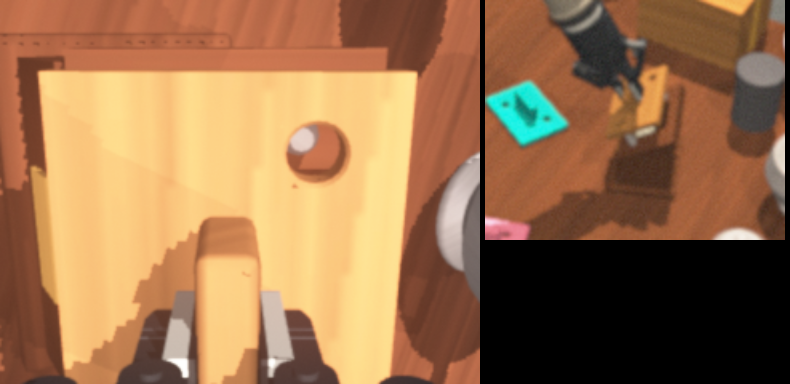

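Hole centre is at crop (318,152) and the pin tip shows inside it at (302,138). I cast both rays to their depths to get the lateral error.

```bash
python3 - <<'E'
from h import *
P=vision.camera_params('wrist'); s=get_state(); R,p=s['orientation'],s['position']
o=(P['T'][:3,3]-p)@R; print('cam in tool',o)
def cast(u,v,z):
    c=np.array([(u-P['cx'])/P['fx'],-(v-P['cy'])/P['fy'],-1])@P['T'][:3,:3].T@R
    return (o+c*((z-o[2])/c[2]))*1000
f=lambda x,y:(180+x/1.6,100+y/1.6)
print('hole',cast(*f(318,152),.176)); print('pin',cast(*f(302,138),.201)); print('pin@.205',cast(*f(302,138),.205))
print('plate corners',cast(*f(39,71),.176),cast(*f(416,71),.176),'rim back edge corner',cast(*f(388,48),.221))
E
```

```text
cam in tool [ 0.07134913 -0.00015534  0.03083297]
hole [ 43.89173258  22.25996136 176.        ]
pin [ 43.23814467  21.34634917 201.        ]
pin@.205 [ 42.57735905  21.85177478 205.        ]
plate corners [ 63.39029477 -44.83938368 176.        ] [ 63.36124767  44.69712518 176.        ] rim back edge corner [ 67.78549104  49.36006505 221.        ]
```

Lateral error is under 1 mm, so I lower it along the pins.

```bash
python3 -m pendant '[{"claw":255,"offset":[-0.0003,-0.0005,0.008],"delta_rot":[0,0,0]},{"claw":255,"offset":[0,0,0.006],"delta_rot":[0,0,0]},{"claw":255,"offset":[0,0,0.004],"delta_rot":[0,0,0]},{"claw":255,"offset":[0,0,0.004],"delta_rot":[0,0,0]},{"claw":255,"offset":[0,0,0.003],"delta_rot":[0,0,0]},{"claw":255,"offset":[0,0,0],"delta_rot":[0,0,0]},{"claw":255,"offset":[0,0,0],"delta_rot":[0,0,0]}]'
python3 -c "
from h import *
home()"
```

```text
clock: 9.82
position: [0.3855, 0.2534, 0.2687]
orientation: [[-0.377, 0.803, 0.461], [0.926, 0.327, 0.189], [0.001, 0.498, -0.867]]
contact_force: [0.1, 0.3, -2.4]
width: 0.0128
grip_force: 59.6
rotvec [-0.12 -0.03 -0.06] home in rim axes(y,x,-z) [0.0009 0.0012 0.0092] F rim [ 0.3 -1.1  2.2] tq [-0.33  0.75 -0.04] t 9.8167 [-0.88  0.13  0.21  2.2   0.34  0.34 -0.58] 0.01282855457317331
```

The plate is already 11 mm down over the pins with no resistance. Continuing.

```bash
python3 -m pendant '[{"claw":255,"offset":[0.0003,0.0003,0.003],"delta_rot":[0,0,0]},{"claw":255,"offset":[0,0,0.003],"delta_rot":[0,0,0]},{"claw":255,"offset":[0,0,0.002],"delta_rot":[0,0,0]},{"claw":255,"offset":[0,0,0.001],"delta_rot":[0,0,0]},{"claw":255,"offset":[0,0,0],"delta_rot":[0,0,0]},{"claw":255,"offset":[0,0,0],"delta_rot":[0,0,0]},{"claw":255,"offset":[0,0,0],"delta_rot":[0,0,0]}]'
python3 -c "
from h import *
home()"
```

```text
clock: 10.4
position: [0.3897, 0.2555, 0.2615]
orientation: [[-0.377, 0.803, 0.462], [0.926, 0.326, 0.189], [0.001, 0.499, -0.867]]
contact_force: [0.2, -0.6, -2.2]
width: 0.013
grip_force: 59.6
rotvec [-0.07 -0.06 -0.07] home in rim axes(y,x,-z) [0.0006 0.0008 0.0005] F rim [-0.6 -1.1  1.8] tq [-0.31  0.77  0.06] t 10.4 [-0.87  0.15  0.22  2.19  0.35  0.31 -0.58] 0.012977508522508254
```

Nearly home with no contact yet. I press gently until contact, then centre within the clearance.

```bash
python3 -m pendant '[{"claw":255,"offset":[0.0003,0.0005,0.001],"delta_rot":[0,0,0]},{"claw":255,"offset":[0,0,0.0007],"delta_rot":[0,0,0]},{"claw":255,"offset":[0,0,0],"delta_rot":[0,0,0]},{"claw":255,"offset":[0,0,0],"delta_rot":[0,0,0]},{"claw":255,"offset":[0,0,0],"delta_rot":[0,0,0]}]'
python3 -c "
from h import *
home()"
```

```text
clock: 10.82
position: [0.3902, 0.2559, 0.2611]
orientation: [[-0.377, 0.803, 0.461], [0.926, 0.326, 0.189], [0.001, 0.499, -0.867]]
contact_force: [-9.9, -6.4, 10.8]
width: 0.0126
grip_force: 62.1
rotvec [-0.09 -0.05 -0.08] home in rim axes(y,x,-z) [ 0.0004  0.0005 -0.0001] F rim [ -2.2  -4.6 -15.2] tq [-0.7   1.11 -0.14] t 10.8167 [-0.87  0.15  0.22  2.19  0.34  0.31 -0.58] 0.012573932376333186
```

Contact force is 15 N at zero remaining distance, so the cover is home. Releasing and backing off.

```bash
python3 -m pendant '[{"claw":130,"offset":[0,0,-0.0008],"delta_rot":[0,0,0]},{"claw":130,"offset":[0,0,0],"delta_rot":[0,0,0]},{"claw":130,"offset":[0,0,0],"delta_rot":[0,0,0]},{"claw":130,"offset":[0,0,0],"delta_rot":[0,0,0]},{"claw":130,"offset":[0,0,-0.005],"delta_rot":[0,0,0]},{"claw":130,"offset":[0,0,-0.015],"delta_rot":[0,0,0]},{"claw":130,"offset":[0,0,-0.03],"delta_rot":[0,0,0]},{"claw":130,"offset":[0,0,-0.03],"delta_rot":[0,0,0]},{"claw":130,"offset":[-0.02,0,-0.03],"delta_rot":[0,0,0]},{"claw":130,"offset":[-0.03,0,-0.02],"delta_rot":[0,0,0]},{"claw":130,"offset":[-0.03,0,0],"delta_rot":[0,0,0]},{"claw":130,"offset":[0,0,0],"delta_rot":[0,0,0]},{"claw":130,"offset":[0,0,0],"delta_rot":[0,0,0]},{"claw":130,"offset":[0,0,0],"delta_rot":[0,0,0]}]'
python3 - <<'E'
from h import *
im,d,P=grab('wrist'); s=get_state(); r=np.load('rim.npz'); C,Rt=r['C'],r['R']; R,p=s['orientation'],s['position']
W=(pts(d,P)-C)@Rt; W[...,2]*=-1   # (y,x,z) rim
hsv=cv2.cvtColor(im,cv2.COLOR_RGB2HSV); m=cv2.inRange(hsv,(12,90,140),(25,255,255))>0
m&=(abs(W[...,2]-.01)<.012)&(abs(W[...,0])<.09)&(abs(W[...,1])<.07)
q=W[m]; A=np.linalg.lstsq(np.c_[q[:,:2],np.ones(len(q))],q[:,2],rcond=None)[0]
print('plane slopes,z',A.round(4),len(q)); print('rect (y,x) mm',cv2.minAreaRect((q[:,:2]*1000).astype(np.float32)))
b,_,_=grab('scene'); c=cv2.resize(b[140:240,300:420],None,fx=2.5,fy=2.5,interpolation=cv2.INTER_CUBIC)
M=np.zeros((480,760,3),np.uint8); M[:,:450]=im[:,150:600]; M[:250,455:755]=c
cv2.imwrite('pics/w5.png',M[...,::-1])
E
```

```text
clock: 11.98
position: [0.3603, 0.1577, 0.3734]
orientation: [[-0.378, 0.803, 0.461], [0.926, 0.326, 0.19], [0.002, 0.499, -0.867]]
contact_force: [-0.9, 0.2, 0.1]
width: 0.0416
grip_force: 0.0
plane slopes,z [-0.0008  0.0048  0.0099] 22275
rect (y,x) mm ((1.9151458740234375, -2.341259002685547), (134.91595458984375, 92.76588439941406), 0.24510535597801208)
```

View pics/w5.png

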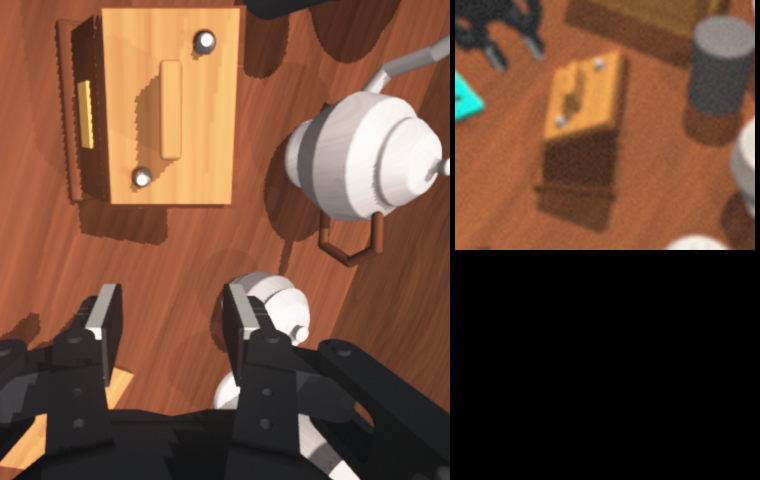

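The picture shows both pins through their holes at (205,42) and (142,178). The plate sits flat at 9.9 mm, parallel within 0.005 rad and square within 0.005 rad. Handing in.

```bash
python3 -c "
from rig import workorder
print(workorder.hand_in())"
```

```text
the job is handed in; nothing more can be done
None
```

The cover with holes at (22, 45) and (-22, -45) mm is fully home on the bin's rim, flush and square with both pins showing; I didn't touch the other two covers or the tea things, and handed the job in at about 12 s (no verdict was returned).

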